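# Pack the camping cool box and switch it on

### The arm

A 7-joint arm with a two-finger parallel gripper is mounted at the origin on a cart in front of the work surface, level with it; the furniture and walls round the work are solid. World frame = base frame: x ahead of the robot, y to its left, z up, the work surface at z = 0. Lengths are in mm, angles in rad, forces in N, time in s.
With the tool pointing down it reaches from about 400 to 850 mm from the base axis. Payload 4.5 kg.
Tool frame: the origin (TCP) lies on the centre line of the jaws, within the pads' length; the fingertips stand tip_extent ahead of it and the grasp point (between the pads) lies 5 mm behind it (tip_extent is the distance from the TCP to the fingertips, in mm); z points along the fingers, x is the direction in which the jaws open and shut, and the axes are right-handed (so a half turn about z gives the same grasp; the last joint's range is limited). The gripper opens to 85 mm and grips with 20 to 120 N. Pads are 22 mm wide; open, the fingers measure 114 mm over their backs; the gripper's body (76 mm by 85 mm) begins 54 mm behind the grasp point. The pads swing forward as they close: fully open they stand 13 mm farther back than shut.
Start: joints at [1.136, 0.689, -0.195, 1.565, 0.157, 0.902, -0.215], TCP at [282.416, -557.579, 245.317] pointing down, gripper open.
Joint ranges: [-3.01, 3.01], [-0.46, 2.08], [-1.47, 1.51], [0.13, 2.56], [-1, 4.14], [0.04, 2.09], [-2.66, 2.66]. Speed limits (rad/s): [2.57, 2.57, 3.14, 3.14, 3.14, 3.14, 3.14].

### API

Orientations are given as [roll, pitch, yaw] about the fixed x, y, z axes, in that order (R = Rz(yaw) Ry(pitch) Rx(roll)).
In Python, from bench import * gives the robot as it stands. The module is installed in compiled form; this text tells all that it offers.
- The arm moves only by the tool arm_command, never from a script. Its argument "motion" is a list of rows, each an object of numbers: "x", "y", "z": the shift along the tool's x, y, z in units of 40 mm (1.0 is 40 mm); "roll": the turn about the tool's z in units of 5 degrees (1.0 is 5 degrees); "fingers": the opening in per cent of the stroke, from 0 (shut) to 100 (fully open). A call has exactly 5 rows; each row is the pose to reach, as a shift and turn from the pose commanded when the call began, along the tool's axes at that moment; what a row does not reach only later rows make up. A row lasts 1/12 s, in which the tool goes at most 41.7 mm and 7.16 degrees, less where a joint would pass 70% of its speed; a pose out of reach is approached as far as the arm can. A call with a gripper value outside its range is refused whole. The fingers move at their own pace and stop on an object; the grip force is fixed at half the most. Time passes only in rows, so rows that repeat a pose let the fingers close, or fill a call up. It gives the time, the measured TCP pose, the force and the opening at its end, in the units of the state.
- get_state(): the state, without advancing time (a new reading comes with each control period).
- grab_frame(name): name is "side" or "top" or "wrist"; returns a dict with "image" (480x640x3 uint8, red, green, blue), "fx", "fy", "cx", "cy" (pixels), "xyz" and "attitude" of the camera in the world. Camera axes: x right, y up, looking along -z (the intrinsics and any distortion apply to the point x, -y, -z); pixel columns grow to the right and rows downward; lengths in mm; the calibration is good to about 2 mm. A picture is of the moment at which its call begins. There is no depth.
- job_done(): hands the job in, once; it reports no verdict.
The state is a dict: "clock": time; "joint_pos": joint angles; "joint_vel": joint speeds; "tau": joint torques, N m; "tcp_pos": TCP position; "ee_rot": TCP orientation; "force": force on the tool from outside, world axes, zero at the start; "torque": the same for the moment, N m; "opening": finger opening in mm.
Only numpy, scipy, OpenCV 4.12 (cv2) and the standard library are available. Lean on these libraries where they do the work, as an engineer would, in place of code of your own. Each camera call takes 0.05 s, during which the arm holds its last target. There are 200 camera calls.

### The job

Pack the camping cool box: swing its cutlery tray up and right over to the side, set the loose food things beside the box (whichever are there of the two small tins, the garlic bulb and the bottle stopper) in the compartment underneath, tins standing upright, and swing the tray fully down again with the fork still in it. Then push the cooling slide all the way to the front end of its slot and, last of all, press the large round touch key firmly for about half a second, without ramming it; do not press the small square key, and leave the mug, the flat tin and the honey jar where they are.

Things in the scene. Friction and masses are not known exactly. Their poses are not given: they have to be found in the camera images.
- coolbox: Fixed white cool box. Origin: on the worktop under the centre of its compartment; x to the back (away from the robot), y left, z up. Compartment 240 (x) x 180 (y) mm inside, centred on the origin, inner floor 6 mm, rim 88 mm above the worktop, walls 6 mm, covered by a grey tray. A ledge 60 mm high on its left (x -75 to 126, y 96 to 216 mm) carries slide and keys.
- tray_arm (a joint): Swing q of the tray's links, rad: 0 = down over the compartment, 1.745 = right over at the box's -y side. It rests by its weight at either end and falls to the nearer one if let go; 4 N moves it. The tray stays level; its shift from closed is 0.130*(sin(0.873-q)-0.766) m along box y and 0.130*(cos(0.873-q)-0.643) m up: an arc 200 mm to the right, 46 mm higher half-way.
- tray_handle (a point): Centre of the tray's handle: level black bar 110 (box x) x 12 (y) x 14 mm high on posts at +-49 mm, 29 mm clear under it, 146 mm above the worktop when closed. Axes as the box's. Grey tray 250 x 170 x 34 mm, its floor 50 mm and its underside 54 mm below this point; steel links at both its ends (box x = +-132 mm).
- fork_mid (a point): Middle of a steel dinner fork, 201 x 27 x 13 mm, lying loose in the tray beside the handle; it rides with the tray.
- cool_slide (a joint): Cooling slide on the ledge, m: 0 = back end of the slot, 0.040 = front end stop (box -x, towards the robot; full cooling). Stays where it is left; about 1.5 N moves it.
- slide_grip (a point): Middle of the slide's upright black fin: 12 mm thick (along box x, its travel), 30 mm wide (box y), 24 mm high; its foot, 24 x 34 x 5 mm, lies 2.5 mm over the ledge's top, which is 18.5 mm below this point. It stands at box y = 160 mm, and at box x = 70 mm less the joint value.
- power_top (a point): Centre of the top face of the large round touch key, 32 mm across, 3.5 mm proud of the panel, 65 mm above the worktop, at box x = -20, y = 146 mm. Pressed straight down it gives at most 2.5 mm, about 5 N per mm, then stops hard; it responds at 4 N.
- power_key: The same round key; origin at the centre of its underside, 3.5 mm below its top.
- light_key: Small square touch key, 14 x 14 mm, level with the round one and 46 mm to its left (box +y); not to be pressed.
- tin_b_mid (a point): Centre of the other small food tin, the same as the first. May be absent.
- tin_a_mid (a point): Centre of a small food tin, upright cylinder 57 mm across, 72 mm high, 0.18 kg. May be absent.
- garlic_mid (a point): Centre of a garlic bulb, about 50 mm across and 51 mm high, 25 g. May be absent.
- stopper_mid (a point): Centre (half-way up) of the purple silicone bottle stopper, 54 mm across at the flange on top, tapering to a narrower foot, 41 mm high, 24 g; grasp by the flange. May be absent.
- mug_b: Striped mug, 86 x 120 x 97 mm, origin at the centre of its underside; leave it.
- fish_tin: Flat tin, 86 mm across, 40 mm high, origin at the centre of its underside; leave it.
- honey_jar: Honey jar, 64 mm across, 109 mm high, origin at the centre of its underside; leave it.
Things that resemble listed ones, but are neither listed nor needed, are in the scene too. What is shaped like the part that bears tin_b_mid but pink is not meant. What is shaped like the part that bears tin_a_mid but green is not meant.

How it is judged:
By the outcome, as a careful person would: the job done as asked, in the order asked, and still so for the second after the job is handed in, with the robot touching nothing.
Of tin_a, garlic, tin_b, stopper only 2 to 4 are there at a start; the rules pass over those that are not, and their reading is None.
At some moment in a run one of tin_a, garlic, tin_b, stopper may be knocked a few centimetres aside while the robot is not near it.
It also fails if it takes over 210 s, if anything falls off the work surface, if the arm or the gripper's body presses on something with over 40 N, if the wrist force passes 120 N, or if a joint passes its speed limit or range.

## Working session

There is one attempt and no reset: what is moved stays moved. The work goes in short steps, Python scripts to look and compute and a tool call to move; the robot and the scene stay as the last step left them, time stands still between calls to the robot, and variables do not carry over. Pictures are saved under pics/ and viewed, about 12 in all and at most 16, crops included, and the job is handed in when it is done.

Besides the shell and the picture viewer there is one more tool, called after "Emit:" as name(argument=value, ...), one argument or row to a line, values as JSON. arm_command: Moves the arm, as the interface text tells. Its arguments: {"type":"object","properties":{"motion":{"type":"array"}},"required":["motion"]}

```bash
mkdir -p pics; cat > h.py <<'E'
from bench import *
import numpy as np, cv2
from scipy.spatial.transform import Rotation as R
def grab(n,f=None):
    d=grab_frame(n)
    if f: cv2.imwrite('pics/'+f,cv2.cvtColor(d['image'],cv2.COLOR_RGB2BGR))
    return d
def rot(a):
    a=np.array(a,float)
    return a if a.shape==(3,3) else R.from_euler('xyz',a).as_matrix()
def ray(d,u,v):
    c=np.array([(u-d['cx'])/d['fx'],-(v-d['cy'])/d['fy'],-1.])
    return np.array(d['xyz'],float),rot(d['attitude'])@c
def onz(d,u,v,z):
    o,r=ray(d,u,v); return o+r*(z-o[2])/r[2]
def proj(d,p):
    c=rot(d['attitude']).T@(np.array(p,float)-np.array(d['xyz']))
    return d['cx']+d['fx']*c[0]/-c[2], d['cy']-d['fy']*c[1]/-c[2]
def tool(p=None):
    s=get_state(); M=rot(s['ee_rot']); 
    return s, M, None if p is None else M.T@(np.array(p,float)-np.array(s['tcp_pos']))
E
python3 - <<'E'
from h import *
for n in ('top','side','wrist'):
    d=grab(n,n+'0.png'); print(n,{k:v for k,v in d.items() if k!='image'})
print(get_state())
E
```

```text
top {'fx': 516.322344618636, 'fy': 516.322344618636, 'cx': 319.4713709228275, 'cy': 239.58097109719435, 'xyz': array([ 434.22120529,  115.19677758, 1176.2164226 ]), 'attitude': array([ 7.32448952e-02,  6.46338946e-04, -1.54509146e+00])}
side {'fx': 548.5163354203008, 'fy': 548.5163354203008, 'cx': 321.28706376981233, 'cy': 248.70569962006647, 'xyz': array([-446.55026827,  653.40700525,  872.33782015]), 'attitude': array([ 0.95431666,  0.01994829, -2.06617343])}
wrist {'fx': 391.2798264972117, 'fy': 391.2798264972117, 'cx': 321.21148490800266, 'cy': 235.7024894316938, 'xyz': array([ 355.58045891, -519.6512417 ,  373.32922608]), 'attitude': array([-3.29057253e-01,  6.70514059e-04, -1.10090967e+00])}
{'clock': 0.15, 'joint_pos': array([ 1.13583476,  0.68980578, -0.19454675,  1.56607283,  0.15728967,
        0.90252499, -0.21507488]), 'joint_vel': array([-5.83935718e-04, -4.14589955e-03,  2.16883325e-03, -2.31597880e-03,
       -1.11372402e-03,  1.64563804e-05, -9.28257807e-05]), 'tau': array([-2.47698799e-04, -5.39938831e+01, -1.26809768e+00, -1.58719361e+01,
        9.28617344e-03,  6.47346300e-03, -2.54676451e-05]), 'tcp_pos': array([ 282.13112412, -557.17234868,  244.6683467 ]), 'ee_rot': array([ 3.14150733e+00,  1.41873326e-03, -1.10193978e+00]), 'force': array([ 0.30554966,  0.17104658, -0.28285447]), 'torque': array([ 0.01654111, -0.02719194, -0.01073967]), 'opening': 85.39550942552509}
```

View pics/top0.png

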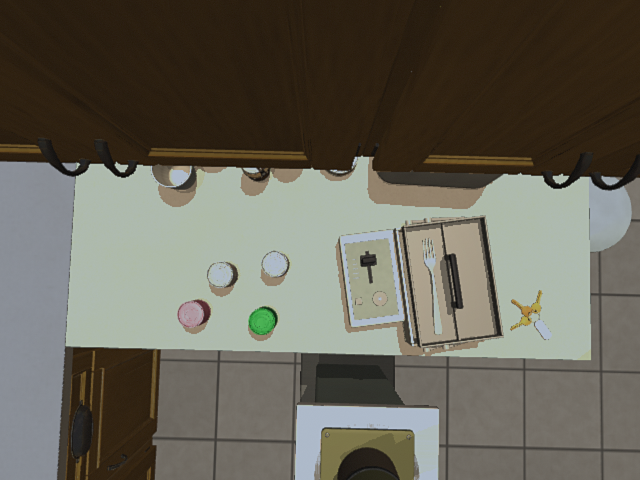

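View pics/side0.png

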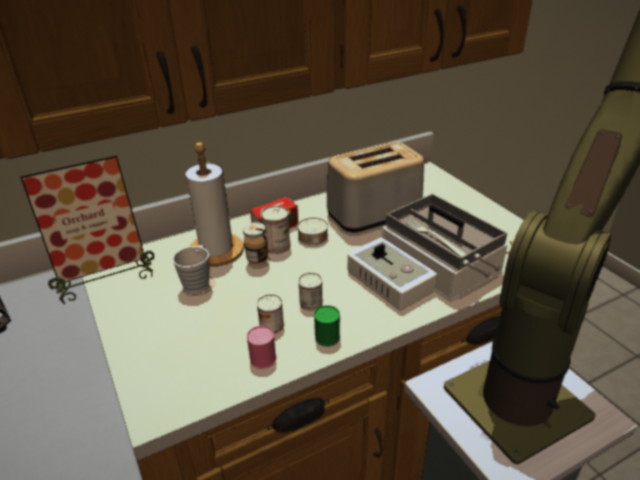

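```bash
python3 - <<'E'
import cv2,numpy as np
t=cv2.imread('pics/top0.png');w=cv2.imread('pics/wrist0.png')
c=cv2.resize(t[205:360,330:560],None,fx=2.4,fy=2.4,interpolation=cv2.INTER_CUBIC)
w=cv2.resize(w,(300,225))
o=np.zeros((600,800,3),np.uint8); o[:c.shape[0],:c.shape[1]]=c; o[373:373+225,:300]=w
c2=cv2.resize(t[235:345,170:310],None,fx=2,fy=2); o[375:375+220,310:310+280]=c2
cv2.imwrite('pics/c1.png',o)
E
```

```text
(no output)
```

View pics/c1.png

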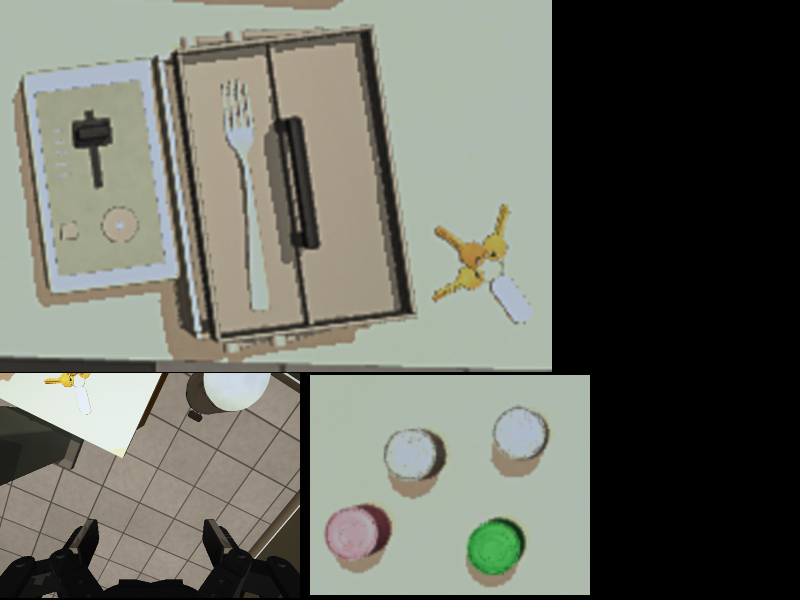

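```bash
python3 - <<'E'
from h import *
d=grab('top'); im=d['image']
P=lambda u,v,z: onz(d,330+u/2.4,205+v/2.4,z)
L=[((22,75),60,(126,216)),((152,58),60,(126,96)),((180,275),60,(-75,96)),((50,292),60,(-75,216)),((120,225),65,(-20,146))]
W=np.array([P(*a,z)[:2] for a,z,b in L]);B=np.array([b for *_,b in L],float)
Wc,Bc=W.mean(0),B.mean(0);U=(W-Wc)@np.array([1,1j]);V=(B-Bc)@np.array([1,1j])
k=(U*V.conj()).sum()/(abs(V)**2).sum();yaw=np.angle(k);print('scale',abs(k),'yaw',yaw)
c,s=np.cos(yaw),np.sin(yaw);M=np.array([[c,-s],[s,c]]);o=Wc-M@Bc
print('origin',o,'res',np.round(W-(B@M.T+o),1).tolist())
tb=lambda p:np.round(M.T@(np.array(p)[:2]-o),1)
np.savez('box.npz',M=M,o=o)
for n,a,z in(('handle',(299,183),153),('h1',(290,121),153),('h2',(310,247),153),('fin',(92,131),90),('fork',(248,195),105),('keys',(485,270),3)):
    p=P(*a,z);print(n,np.round(p,1),tb(p))
hsv=cv2.cvtColor(im,cv2.COLOR_RGB2HSV)
roi=im[235:345,170:310]
g=cv2.cvtColor(roi,cv2.COLOR_RGB2GRAY)
h=hsv[235:345,170:310]; print(h[40,53],h[29,105],h[5,5])
for n,u,v in(('t1',310+103,453),('t2',310+211,433),('pink',353,532),('green',495,546)):
    p=onz(d,170+(u-310)/2,235+(v-375)/2,72);print(n,np.round(p,1),tb(p))
print(get_state()['clock'])
E
```

```text
scale 0.977953625876103 yaw 0.14934232159329774
origin [ 434.54085454 -155.61179139] res [[-2.6, -1.2], [-2.0, 0.3], [2.8, 2.2], [2.7, -0.7], [-0.9, -0.5]]
handle [ 433.6 -151.1  153. ] [-0.2  4.6]
h1 [ 484.5 -143.3  153. ] [51.2  4.7]
h2 [ 381.5 -160.5  153. ] [-53.1   3.1]
fin [474.3  14.1  90. ] [ 64.6 161.9]
fork [ 422.2 -119.8  105. ] [-6.9 37.3]
keys [ 356.6 -365.2    3. ] [-108.3 -195.6]
[101  25 192] [107  36 201] [ 56  19 186]
t1 [436.2 325.1  72. ] [ 73.2 475.1]
t2 [460.5 210.6  72. ] [ 80.1 358.3]
pink [351.  385.5  72. ] [ -2.1 547.5]
green [340.1 234.3  72. ] [-35.3 399.6]
0.2
```

Emit:
arm_command(
  motion=[
    {"x": -0.4, "y": -0.45, "z": 0, "roll": 0.7, "fingers": 100},
    {"x": -0.9, "y": -1.0, "z": 0, "roll": 1.4, "fingers": 80},
    {"x": -1.4, "y": -1.6, "z": 0, "roll": 2.2, "fingers": 60},
    {"x": -1.9, "y": -2.2, "z": 0, "roll": 3, "fingers": 50},
    {"x": -2.4, "y": -2.7, "z": 0, "roll": 3.67, "fingers": 50},
  ],
)

```text
clock: 0.62
tcp_pos: [336.5, -421.2, 245.2]
ee_rot: [-3.141, 0.0, -1.425]
force: [1.2, -1.1, -0.1]
opening: 42.9
```

Emit:
arm_command(
  motion=[
    {"x": -0.6, "y": -0.34, "z": 0, "roll": 0, "fingers": 50},
    {"x": -1.2, "y": -0.7, "z": 0, "roll": 0, "fingers": 50},
    {"x": -1.9, "y": -1.03, "z": 0, "roll": 0, "fingers": 50},
    {"x": -2.5, "y": -1.4, "z": 0, "roll": 0, "fingers": 50},
    {"x": -3.16, "y": -1.72, "z": 0, "roll": 0, "fingers": 50},
  ],
)

```text
clock: 1.03
tcp_pos: [385.4, -286.8, 245.3]
ee_rot: [-3.141, -0.0, -1.422]
force: [1.5, 0.4, -0.3]
opening: 42.7
```

Emit:
arm_command(
  motion=[
    {"x": -0.6, "y": -0.34, "z": 0, "roll": 0, "fingers": 50},
    {"x": -1.2, "y": -0.7, "z": 0, "roll": 0, "fingers": 50},
    {"x": -1.9, "y": -1.03, "z": 0, "roll": 0, "fingers": 50},
    {"x": -2.6, "y": -1.4, "z": 0, "roll": 0, "fingers": 50},
    {"x": -3.16, "y": -1.72, "z": 0, "roll": 0, "fingers": 50},
  ],
)

```text
clock: 1.45
tcp_pos: [434.5, -150.3, 245.3]
ee_rot: [-3.141, 0.001, -1.421]
force: [0.5, 0.1, -0.3]
opening: 42.7
```

```bash
python3 - <<'E'
from h import *
d=grab('wrist','w1.png'); print(d['xyz'],d['attitude'],get_state()['tcp_pos'])
for z in (153,146):
  for x in (-55,0,55):
    b=np.load('box.npz'); p=b['M']@[x,0]+b['o']; print(z,x,np.round(proj(d,[*p,z])))
E
```

```text
[ 515.90631256 -137.98754032  374.11790205] [-3.28466630e-01 -9.15411850e-05 -1.41963228e+00] [ 437.02601515 -144.91452242  245.39061635]
153 -55 [329. 327.]
153 0 [330. 248.]
153 55 [331. 156.]
146 -55 [329. 322.]
146 0 [330. 244.]
146 55 [330. 154.]
```

View pics/w1.png

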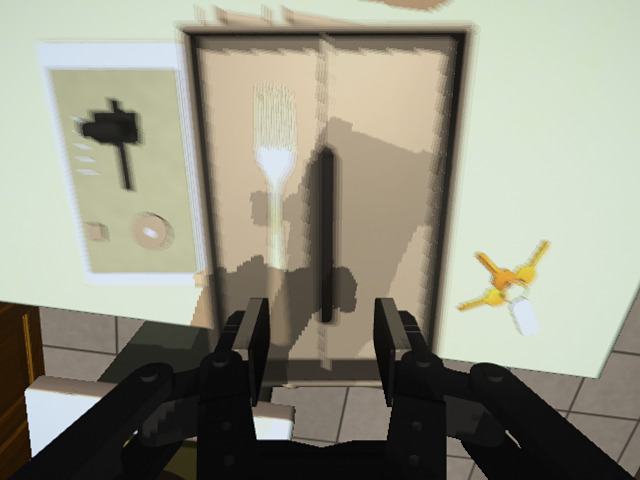

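Emit:
arm_command(
  motion=[
    {"x": 0.2, "y": 0.05, "z": 0.5, "roll": 0, "fingers": 50},
    {"x": 0.2, "y": 0.05, "z": 1.1, "roll": 0, "fingers": 50},
    {"x": 0.2, "y": 0.05, "z": 1.7, "roll": 0, "fingers": 50},
    {"x": 0.2, "y": 0.05, "z": 2.2, "roll": 0, "fingers": 50},
    {"x": 0.2, "y": 0.05, "z": 2.6, "roll": 0, "fingers": 50},
  ],
)

```text
clock: 1.92
tcp_pos: [432.9, -161.0, 139.9]
ee_rot: [3.141, 0.0, -1.422]
force: [-0.7, 0.5, 0.6]
opening: 42.7
```

Emit:
arm_command(
  motion=[
    {"x": 0, "y": 0, "z": 0, "roll": 0, "fingers": 40},
    {"x": 0, "y": 0, "z": 0, "roll": 0, "fingers": 30},
    {"x": 0, "y": 0, "z": 0, "roll": 0, "fingers": 24},
    {"x": 0, "y": 0, "z": 0, "roll": 0, "fingers": 24},
    {"x": 0, "y": 0, "z": 0, "roll": 0, "fingers": 24},
  ],
)

```text
clock: 2.33
tcp_pos: [433.5, -160.8, 142.2]
ee_rot: [-3.14, -0.0, -1.422]
force: [-1.2, 1.6, 0.2]
opening: 20.7
```

Emit:
arm_command(
  motion=[
    {"x": -0.1, "y": 0, "z": 0, "roll": 0, "fingers": 24},
    {"x": -0.15, "y": 0, "z": 0, "roll": 0, "fingers": 24},
    {"x": -0.15, "y": 0, "z": 0, "roll": 0, "fingers": 24},
    {"x": -0.15, "y": 0, "z": 0, "roll": 0, "fingers": 24},
    {"x": -0.15, "y": 0, "z": 0, "roll": 0, "fingers": 24},
  ],
)

```text
clock: 2.75
tcp_pos: [432.6, -155.2, 141.4]
ee_rot: [-3.141, -0.0, -1.422]
force: [0.1, 0.1, 0.2]
opening: 20.3
```

```bash
python3 - <<'E'
from h import *
s=get_state();print(s['tcp_pos'],s['force'],s['torque'])
d=grab('wrist','w2.png'); print(get_state()['tcp_pos'],d['xyz'])
E
```

```text
[ 432.5675916  -155.1714505   141.43997053] [0.11617751 0.0753634  0.15623032] [-0.04691978  0.02750269  0.01043021]
[ 432.52390311 -155.18262164  141.38437987] [ 513.96342956 -142.84014727  270.2521764 ]
```

View pics/w2.png

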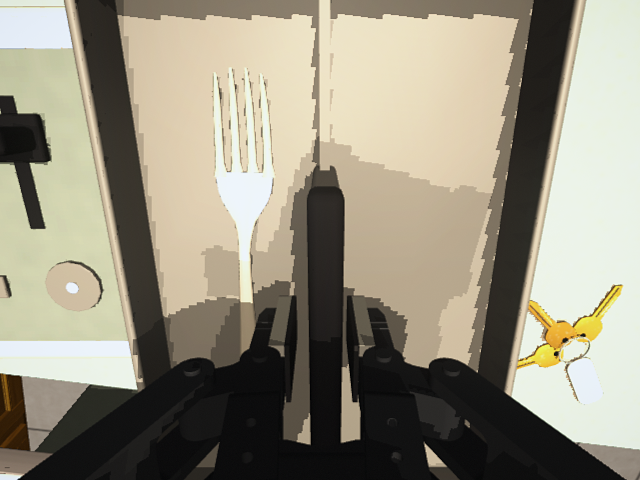

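```bash
python3 - <<'E'
import numpy as np
n=25;t=np.arange(n+1)/n;q=1.745*(t-np.sin(2*np.pi*t)/(2*np.pi)*.7)
X=-130*(np.sin(.873-q)-.766)/40;Z=-130*(np.cos(.873-q)-.643)/40
for c in range(5):
    print([(round(X[i]-X[5*c],2),round(Z[i]-Z[5*c],2)) for i in range(5*c+1,5*c+6)])
E
```

```text
[(np.float64(0.05), np.float64(-0.05)), (np.float64(0.1), np.float64(-0.11)), (np.float64(0.17), np.float64(-0.18)), (np.float64(0.26), np.float64(-0.27)), (np.float64(0.37), np.float64(-0.38))]
[(np.float64(0.15), np.float64(-0.12)), (np.float64(0.35), np.float64(-0.26)), (np.float64(0.58), np.float64(-0.4)), (np.float64(0.87), np.float64(-0.53)), (np.float64(1.19), np.float64(-0.65))]
[(np.float64(0.36), np.float64(-0.08)), (np.float64(0.73), np.float64(-0.13)), (np.float64(1.12), np.float64(-0.13)), (np.float64(1.5), np.float64(-0.08)), (np.float64(1.85), np.float64(-0.0))]
[(np.float64(0.32), np.float64(0.11)), (np.float64(0.6), np.float64(0.25)), (np.float64(0.84), np.float64(0.39)), (np.float64(1.04), np.float64(0.52)), (np.float64(1.19), np.float64(0.65))]
[(np.float64(0.12), np.float64(0.11)), (np.float64(0.21), np.float64(0.19)), (np.float64(0.28), np.float64(0.27)), (np.float64(0.33), np.float64(0.33)), (np.float64(0.37), np.float64(0.38))]
```

Emit:
arm_command(
  motion=[
    {"x": 0.1, "y": 0, "z": -0.05, "roll": 0, "fingers": 24},
    {"x": 0.17, "y": 0, "z": -0.11, "roll": 0, "fingers": 24},
    {"x": 0.25, "y": 0, "z": -0.18, "roll": 0, "fingers": 24},
    {"x": 0.35, "y": 0, "z": -0.27, "roll": 0, "fingers": 24},
    {"x": 0.46, "y": 0, "z": -0.38, "roll": 0, "fingers": 24},
  ],
)

```text
clock: 3.22
tcp_pos: [434.8, -172.2, 156.6]
ee_rot: [3.141, 0.002, -1.421]
force: [-0.1, 4.2, -0.1]
opening: 20.1
```

Emit:
arm_command(
  motion=[
    {"x": 0.15, "y": 0, "z": -0.12, "roll": 0, "fingers": 24},
    {"x": 0.35, "y": 0, "z": -0.26, "roll": 0, "fingers": 24},
    {"x": 0.58, "y": 0, "z": -0.4, "roll": 0, "fingers": 24},
    {"x": 0.86, "y": 0, "z": -0.53, "roll": 0, "fingers": 24},
    {"x": 1.17, "y": 0, "z": -0.65, "roll": 0, "fingers": 24},
  ],
)

```text
clock: 3.63
tcp_pos: [442.0, -219.0, 183.5]
ee_rot: [-3.141, 0.001, -1.421]
force: [0.5, 3.1, 1.3]
opening: 20.6
```

Emit:
arm_command(
  motion=[
    {"x": 0.36, "y": 0, "z": -0.08, "roll": 0, "fingers": 24},
    {"x": 0.73, "y": 0, "z": -0.13, "roll": 0, "fingers": 24},
    {"x": 1.1, "y": 0, "z": -0.13, "roll": 0, "fingers": 24},
    {"x": 1.47, "y": 0, "z": -0.08, "roll": 0, "fingers": 24},
    {"x": 1.8, "y": 0, "z": 0, "roll": 0, "fingers": 24},
  ],
)

```text
clock: 4.05
tcp_pos: [452.8, -293.3, 183.3]
ee_rot: [-3.14, -0.002, -1.424]
force: [-0.1, 1.0, 0.7]
opening: 20.4
```

Emit:
arm_command(
  motion=[
    {"x": 0.3, "y": 0, "z": 0.11, "roll": 0, "fingers": 24},
    {"x": 0.56, "y": 0, "z": 0.25, "roll": 0, "fingers": 24},
    {"x": 0.8, "y": 0, "z": 0.39, "roll": 0, "fingers": 24},
    {"x": 1.0, "y": 0, "z": 0.52, "roll": 0, "fingers": 24},
    {"x": 1.14, "y": 0, "z": 0.65, "roll": 0, "fingers": 24},
  ],
)

```text
clock: 4.47
tcp_pos: [459.5, -337.7, 155.8]
ee_rot: [-3.142, -0.002, -1.423]
force: [0.1, -3.2, 1.0]
opening: 20.8
```

Emit:
arm_command(
  motion=[
    {"x": 0.12, "y": 0, "z": 0.11, "roll": 0, "fingers": 24},
    {"x": 0.22, "y": 0, "z": 0.2, "roll": 0, "fingers": 24},
    {"x": 0.3, "y": 0, "z": 0.28, "roll": 0, "fingers": 24},
    {"x": 0.37, "y": 0, "z": 0.34, "roll": 0, "fingers": 24},
    {"x": 0.43, "y": 0, "z": 0.38, "roll": 0, "fingers": 24},
  ],
)

```text
clock: 4.88
tcp_pos: [461.9, -351.4, 140.8]
ee_rot: [3.141, 0.003, -1.421]
force: [0.1, -0.0, 0.2]
opening: 20.8
```

Emit:
arm_command(
  motion=[
    {"x": 0, "y": 0, "z": 0, "roll": 0, "fingers": 45},
    {"x": 0, "y": 0, "z": 0, "roll": 0, "fingers": 45},
    {"x": 0, "y": 0, "z": -0.6, "roll": 0, "fingers": 45},
    {"x": 0, "y": 0, "z": -1.5, "roll": 0, "fingers": 60},
    {"x": 0, "y": 0, "z": -2.4, "roll": 0, "fingers": 80},
  ],
)

```text
clock: 5.3
tcp_pos: [461.4, -351.3, 237.7]
ee_rot: [3.14, 0.003, -1.421]
force: [1.4, -0.8, -0.0]
opening: 61.7
```

Emit:
arm_command(
  motion=[
    {"x": -0.9, "y": -0.1, "z": 0, "roll": 0, "fingers": 100},
    {"x": -1.8, "y": -0.2, "z": 0, "roll": 0, "fingers": 100},
    {"x": -2.7, "y": -0.4, "z": 0, "roll": 0, "fingers": 100},
    {"x": -3.6, "y": -0.5, "z": 0, "roll": 0, "fingers": 100},
    {"x": -4.6, "y": -0.7, "z": 0, "roll": 0, "fingers": 100},
  ],
)

```text
clock: 5.72
tcp_pos: [461.5, -165.2, 237.7]
ee_rot: [3.141, -0.0, -1.423]
force: [0.5, 0.3, -0.2]
opening: 85.2
```

Emit:
arm_command(
  motion=[
    {"x": -0.9, "y": -0.1, "z": 0, "roll": 0, "fingers": 100},
    {"x": -1.8, "y": -0.2, "z": 0, "roll": 0, "fingers": 100},
    {"x": -2.7, "y": -0.4, "z": 0, "roll": 0, "fingers": 100},
    {"x": -3.6, "y": -0.5, "z": 0, "roll": 0, "fingers": 100},
    {"x": -4.6, "y": -0.7, "z": 0, "roll": 0, "fingers": 100},
  ],
)

```text
clock: 6.13
tcp_pos: [461.6, 20.9, 237.6]
ee_rot: [3.141, -0.0, -1.423]
force: [0.3, -0.3, -0.3]
opening: 85.0
```

Emit:
arm_command(
  motion=[
    {"x": -0.9, "y": -0.1, "z": 0, "roll": 0, "fingers": 100},
    {"x": -1.8, "y": -0.2, "z": 0, "roll": 0, "fingers": 100},
    {"x": -2.7, "y": -0.4, "z": 0, "roll": 0, "fingers": 100},
    {"x": -3.6, "y": -0.5, "z": 0, "roll": 0, "fingers": 100},
    {"x": -4.2, "y": -0.65, "z": 0, "roll": 0, "fingers": 100},
  ],
)

```text
clock: 6.55
tcp_pos: [462.0, 194.4, 237.6]
ee_rot: [3.141, 0.003, -1.417]
force: [0.1, 0.1, -0.3]
opening: 85.2
```

```bash
python3 - <<'E'
from h import *
d0=grab('wrist');t=grab('top','top1.png');d=grab('wrist','w3.png'); print(get_state()['tcp_pos'],d['xyz'],get_state()['clock'])
for p in ([436.2,325.1,72],[460.5,210.6,72]): print(np.round(proj(d,p)))
o=np.vstack([cv2.imread('pics/w3.png')[:,:],np.zeros((120,640,3),np.uint8)])
c=cv2.imread('pics/top1.png')[205:365,160:640]; o=np.vstack([cv2.imread('pics/w3.png')[:440],c[:,:]if 0 else cv2.copyMakeBorder(c,0,0,0,160,cv2.BORDER_CONSTANT)])
cv2.imwrite('pics/c3.png',o)
E
```

```text
[462.84139701 192.61697687 237.41800207] [544.09349566 208.76577838 366.50741561] 6.7
[155. 221.]
[303. 214.]
```

View pics/c3.png

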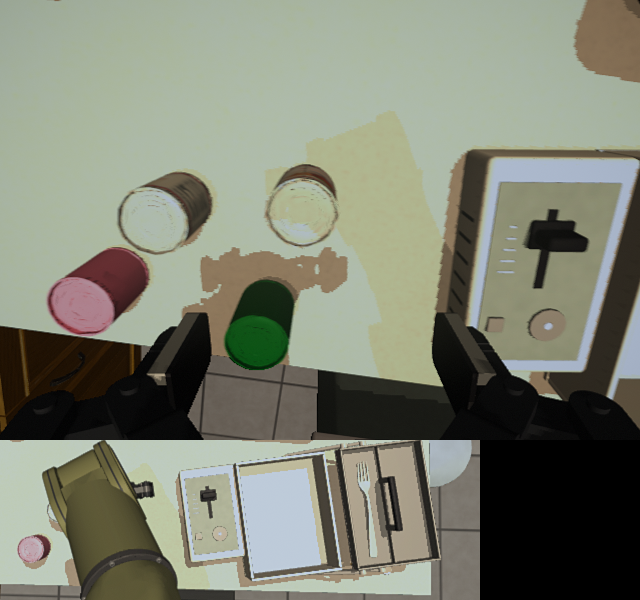

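Emit:
arm_command(
  motion=[
    {"x": -0.2, "y": -0.03, "z": 0.5, "roll": 0, "fingers": 100},
    {"x": -0.43, "y": -0.07, "z": 1.3, "roll": 0, "fingers": 100},
    {"x": -0.43, "y": -0.07, "z": 2.1, "roll": 0, "fingers": 100},
    {"x": -0.43, "y": -0.07, "z": 2.9, "roll": 0, "fingers": 100},
    {"x": -0.43, "y": -0.07, "z": 3.6, "roll": 0, "fingers": 100},
  ],
)

```text
clock: 7.12
tcp_pos: [463.4, 205.3, 92.0]
ee_rot: [3.141, -0.001, -1.424]
force: [0.4, -0.5, 1.0]
opening: 85.9
```

Emit:
arm_command(
  motion=[
    {"x": 0, "y": 0, "z": 0.5, "roll": 0, "fingers": 100},
    {"x": 0, "y": 0, "z": 0.9, "roll": 0, "fingers": 100},
    {"x": 0, "y": 0, "z": 1.2, "roll": 0, "fingers": 100},
    {"x": 0, "y": 0, "z": 1.2, "roll": 0, "fingers": 85},
    {"x": 0, "y": 0, "z": 1.2, "roll": 0, "fingers": 60},
  ],
)

```text
clock: 7.53
tcp_pos: [463.7, 206.5, 45.4]
ee_rot: [3.141, 0.0, -1.423]
force: [-0.5, 3.1, 2.7]
opening: 64.0
```

Emit:
arm_command(
  motion=[
    {"x": 0, "y": 0, "z": 0, "roll": 0, "fingers": 40},
    {"x": 0, "y": 0, "z": 0, "roll": 0, "fingers": 40},
    {"x": 0, "y": 0, "z": 0, "roll": 0, "fingers": 40},
    {"x": 0, "y": 0, "z": 0, "roll": 0, "fingers": 40},
    {"x": 0, "y": 0, "z": 0, "roll": 0, "fingers": 40},
  ],
)

```text
clock: 7.95
tcp_pos: [464.5, 206.5, 46.3]
ee_rot: [-3.14, -0.0, -1.423]
force: [-0.5, -1.0, 6.7]
opening: 56.0
```

Emit:
arm_command(
  motion=[
    {"x": 0, "y": 0, "z": -0.4, "roll": 0, "fingers": 40},
    {"x": 0, "y": 0, "z": -1.1, "roll": 0, "fingers": 40},
    {"x": 0, "y": 0, "z": -1.9, "roll": 0, "fingers": 40},
    {"x": 0, "y": 0, "z": -2.8, "roll": 0, "fingers": 40},
    {"x": 0, "y": 0, "z": -3.6, "roll": 0, "fingers": 40},
  ],
)

```text
clock: 8.37
tcp_pos: [463.6, 206.2, 191.2]
ee_rot: [3.141, -0.0, -1.423]
force: [0.3, -0.4, -2.6]
opening: 56.1
```

Emit:
arm_command(
  motion=[
    {"x": 0.5, "y": 0, "z": 0, "roll": 0, "fingers": 40},
    {"x": 1.3, "y": 0.1, "z": 0, "roll": 0, "fingers": 40},
    {"x": 2.2, "y": 0.15, "z": 0, "roll": 0, "fingers": 40},
    {"x": 3.1, "y": 0.2, "z": 0, "roll": 0, "fingers": 40},
    {"x": 4.0, "y": 0.3, "z": 0, "roll": 0, "fingers": 40},
  ],
)

```text
clock: 8.78
tcp_pos: [475.7, 45.1, 189.6]
ee_rot: [-3.141, -0.0, -1.422]
force: [1.4, -1.7, -1.6]
opening: 56.2
```

Emit:
arm_command(
  motion=[
    {"x": 0.9, "y": 0.06, "z": 0, "roll": 0, "fingers": 40},
    {"x": 1.8, "y": 0.12, "z": 0, "roll": 0, "fingers": 40},
    {"x": 2.7, "y": 0.2, "z": 0, "roll": 0, "fingers": 40},
    {"x": 3.6, "y": 0.25, "z": 0, "roll": 0, "fingers": 40},
    {"x": 4.47, "y": 0.3, "z": 0, "roll": 0, "fingers": 40},
  ],
)

```text
clock: 9.2
tcp_pos: [489.6, -134.2, 189.4]
ee_rot: [3.141, -0.0, -1.423]
force: [0.4, -0.1, -2.6]
opening: 56.0
```

```bash
python3 - <<'E'
from h import *
t=grab('top');s=get_state(); print(s['tcp_pos'],s['force'],s['opening'])
d=grab('wrist','w4.png'); b=np.load('box.npz')
for x in(-120,120):
  for y in (-90,90):print(x,y,np.round(proj(d,[*(b['M']@[x,y]+b['o']),88])))
E
```

```text
[ 489.72759698 -144.10924291  189.56682193] [ 0.77740243 -7.88632549 -1.36723551] 56.28839043353129
-120 -90 [443. 455.]
-120 90 [210. 459.]
120 -90 [481. 134.]
120 90 [166. 139.]
```

View pics/w4.png

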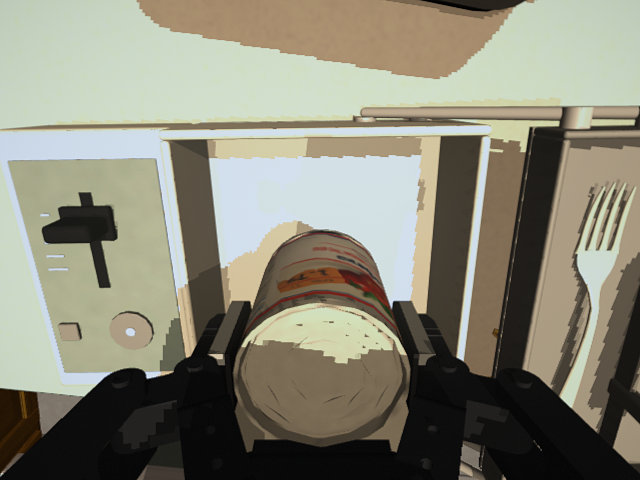

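Emit:
arm_command(
  motion=[
    {"x": 0, "y": 0, "z": 0.3, "roll": 0, "fingers": 40},
    {"x": 0, "y": 0, "z": 0.9, "roll": 0, "fingers": 40},
    {"x": 0, "y": 0, "z": 1.6, "roll": 0, "fingers": 40},
    {"x": 0, "y": 0, "z": 2.2, "roll": 0, "fingers": 40},
    {"x": 0, "y": 0, "z": 2.8, "roll": 0, "fingers": 40},
  ],
)

```text
clock: 9.72
tcp_pos: [490.0, -131.6, 76.4]
ee_rot: [3.142, -0.0, -1.422]
force: [0.5, 0.5, -1.4]
opening: 56.0
```

Emit:
arm_command(
  motion=[
    {"x": 0, "y": 0, "z": 0.2, "roll": 0, "fingers": 40},
    {"x": 0, "y": 0, "z": 0.35, "roll": 0, "fingers": 40},
    {"x": 0, "y": 0, "z": 0.45, "roll": 0, "fingers": 40},
    {"x": 0, "y": 0, "z": 0.52, "roll": 0, "fingers": 40},
    {"x": 0, "y": 0, "z": 0.55, "roll": 0, "fingers": 40},
  ],
)

```text
clock: 10.13
tcp_pos: [490.9, -131.9, 55.9]
ee_rot: [-3.14, -0.001, -1.422]
force: [0.2, 1.3, -1.9]
opening: 56.8
```

Emit:
arm_command(
  motion=[
    {"x": 0, "y": 0, "z": 0.04, "roll": 0, "fingers": 40},
    {"x": 0, "y": 0, "z": 0.08, "roll": 0, "fingers": 40},
    {"x": 0, "y": 0, "z": 0.08, "roll": 0, "fingers": 40},
    {"x": 0, "y": 0, "z": 0.08, "roll": 0, "fingers": 70},
    {"x": 0, "y": 0, "z": 0.08, "roll": 0, "fingers": 85},
  ],
)

```text
clock: 10.55
tcp_pos: [490.6, -131.9, 52.4]
ee_rot: [-3.141, -0.0, -1.422]
force: [0.3, 0.2, 0.6]
opening: 70.6
```

Emit:
arm_command(
  motion=[
    {"x": 0, "y": 0, "z": 0, "roll": 0, "fingers": 90},
    {"x": 0, "y": 0, "z": 0, "roll": 0, "fingers": 90},
    {"x": 0, "y": 0, "z": -0.5, "roll": 0, "fingers": 90},
    {"x": 0, "y": 0, "z": -1.2, "roll": 0, "fingers": 90},
    {"x": 0, "y": 0, "z": -2.0, "roll": 0, "fingers": 90},
  ],
)

```text
clock: 10.97
tcp_pos: [489.3, -131.5, 132.1]
ee_rot: [3.139, 0.001, -1.422]
force: [1.1, -0.1, 0.6]
opening: 76.9
```

Emit:
arm_command(
  motion=[
    {"x": 0, "y": 0, "z": -0.8, "roll": 0, "fingers": 90},
    {"x": 0, "y": 0, "z": -1.6, "roll": 0, "fingers": 90},
    {"x": 0, "y": 0, "z": -2.2, "roll": 0, "fingers": 100},
    {"x": 0, "y": 0, "z": -2.6, "roll": 0, "fingers": 100},
    {"x": 0, "y": 0, "z": -2.7, "roll": 0, "fingers": 100},
  ],
)

```text
clock: 11.38
tcp_pos: [491.8, -132.2, 243.0]
ee_rot: [-3.136, -0.002, -1.423]
force: [-0.6, -0.2, -0.7]
opening: 85.4
```

```bash
python3 - <<'E'
from h import *
d=grab('wrist','w5.png'); s=get_state(); print(s['tcp_pos'],s['opening'])
t=grab('top','top2.png')
c=cv2.imread('pics/top2.png')[205:365,160:640]
cv2.imwrite('pics/c5.png',np.vstack([cv2.imread('pics/w5.png')[:400],cv2.copyMakeBorder(c,0,0,0,160,cv2.BORDER_CONSTANT)]))
for p in([440,326.5,72],[351,385,72]): print(np.round(proj(t,p)))
E
```

```text
[ 491.39665028 -132.05305936  242.08956802] 85.09712540183807
[221. 272.]
[192. 313.]
```

View pics/c5.png

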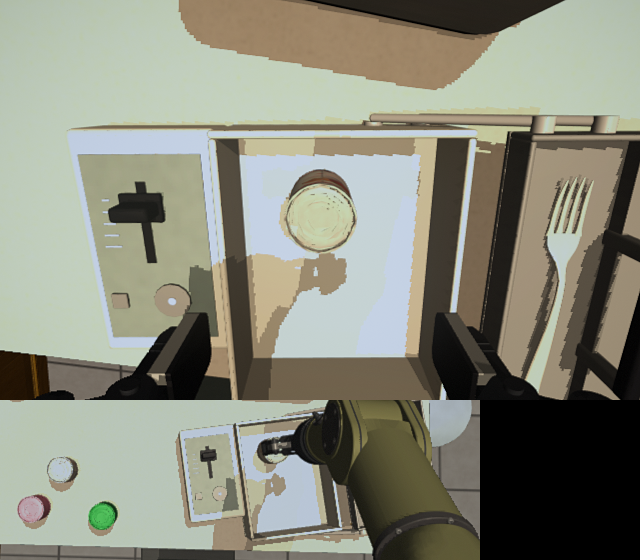

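Emit:
arm_command(
  motion=[
    {"x": -0.6, "y": 0, "z": 0, "roll": 0, "fingers": 100},
    {"x": -1.4, "y": -0.05, "z": 0, "roll": 0, "fingers": 100},
    {"x": -2.3, "y": -0.1, "z": 0, "roll": 0, "fingers": 100},
    {"x": -3.2, "y": -0.1, "z": 0, "roll": 0, "fingers": 100},
    {"x": -4.1, "y": -0.15, "z": 0, "roll": 0, "fingers": 100},
  ],
)

```text
clock: 11.9
tcp_pos: [470.3, 32.4, 238.4]
ee_rot: [3.138, -0.0, -1.423]
force: [0.3, -0.2, -1.4]
opening: 85.2
```

Emit:
arm_command(
  motion=[
    {"x": -0.9, "y": 0, "z": 0, "roll": 0, "fingers": 100},
    {"x": -1.8, "y": -0.05, "z": 0, "roll": 0, "fingers": 100},
    {"x": -2.7, "y": -0.1, "z": 0, "roll": 0, "fingers": 100},
    {"x": -3.6, "y": -0.1, "z": 0, "roll": 0, "fingers": 100},
    {"x": -4.4, "y": -0.15, "z": 0, "roll": 0, "fingers": 100},
  ],
)

```text
clock: 12.32
tcp_pos: [450.0, 208.2, 238.3]
ee_rot: [3.138, -0.001, -1.421]
force: [0.1, -0.0, -0.9]
opening: 85.3
```

Emit:
arm_command(
  motion=[
    {"x": -0.8, "y": 0, "z": 0, "roll": 0, "fingers": 100},
    {"x": -1.5, "y": -0.05, "z": 0, "roll": 0, "fingers": 100},
    {"x": -2.2, "y": -0.1, "z": 0, "roll": 0, "fingers": 100},
    {"x": -2.7, "y": -0.1, "z": 0, "roll": 0, "fingers": 100},
    {"x": -3.0, "y": -0.1, "z": 0, "roll": 0, "fingers": 100},
  ],
)

```text
clock: 12.73
tcp_pos: [436.3, 328.2, 238.1]
ee_rot: [3.139, -0.0, -1.418]
force: [0.2, 0.5, 0.2]
opening: 85.3
```

```bash
python3 - <<'E'
from h import *
grab('top');d=grab('wrist','w6.png'); s=get_state(); print(s['tcp_pos'],s['opening'],s['ee_rot'])
print(np.round(proj(d,[438,326,72])))
im=d['image'].astype(int);bg=np.array([0,0,0])
E
```

```text
[436.70040166 327.26673974 238.55085346] 85.66542151307962 [ 3.13937570e+00 -2.50795574e-04 -1.41842907e+00]
[327. 211.]
```

View pics/w6.png

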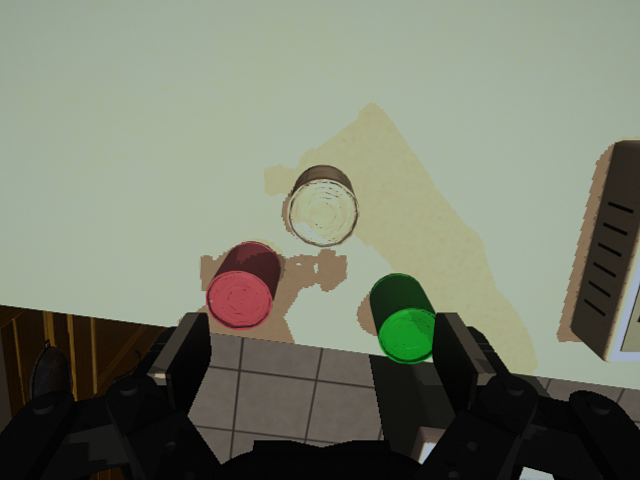

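Emit:
arm_command(
  motion=[
    {"x": -0.03, "y": -0.04, "z": 0.5, "roll": 0, "fingers": 100},
    {"x": -0.03, "y": -0.04, "z": 1.3, "roll": 0, "fingers": 100},
    {"x": -0.03, "y": -0.04, "z": 2.1, "roll": 0, "fingers": 100},
    {"x": -0.03, "y": -0.04, "z": 2.9, "roll": 0, "fingers": 100},
    {"x": -0.03, "y": -0.04, "z": 3.6, "roll": 0, "fingers": 100},
  ],
)

```text
clock: 13.25
tcp_pos: [439.6, 323.6, 93.9]
ee_rot: [3.14, -0.003, -1.425]
force: [-0.3, 0.1, 0.4]
opening: 85.6
```

Emit:
arm_command(
  motion=[
    {"x": 0, "y": 0, "z": 0.5, "roll": 0, "fingers": 100},
    {"x": 0, "y": 0, "z": 0.9, "roll": 0, "fingers": 100},
    {"x": 0, "y": 0, "z": 1.2, "roll": 0, "fingers": 100},
    {"x": 0, "y": 0, "z": 1.2, "roll": 0, "fingers": 85},
    {"x": 0, "y": 0, "z": 1.2, "roll": 0, "fingers": 60},
  ],
)

```text
clock: 13.67
tcp_pos: [439.7, 325.7, 47.8]
ee_rot: [3.141, -0.001, -1.423]
force: [-0.1, 1.9, 3.0]
opening: 64.4
```

Emit:
arm_command(
  motion=[
    {"x": 0, "y": 0, "z": 0, "roll": 0, "fingers": 40},
    {"x": 0, "y": 0, "z": 0, "roll": 0, "fingers": 40},
    {"x": 0, "y": 0, "z": 0, "roll": 0, "fingers": 40},
    {"x": 0, "y": 0, "z": 0, "roll": 0, "fingers": 40},
    {"x": 0, "y": 0, "z": 0, "roll": 0, "fingers": 40},
  ],
)

```text
clock: 14.08
tcp_pos: [440.0, 326.9, 49.0]
ee_rot: [-3.14, 0.0, -1.423]
force: [-0.1, -1.2, 6.7]
opening: 55.9
```

Emit:
arm_command(
  motion=[
    {"x": 0, "y": 0, "z": -0.4, "roll": 0, "fingers": 40},
    {"x": 0, "y": 0, "z": -1.1, "roll": 0, "fingers": 40},
    {"x": 0, "y": 0, "z": -1.9, "roll": 0, "fingers": 40},
    {"x": 0, "y": 0, "z": -2.8, "roll": 0, "fingers": 40},
    {"x": 0, "y": 0, "z": -3.6, "roll": 0, "fingers": 40},
  ],
)

```text
clock: 14.5
tcp_pos: [439.2, 326.6, 193.8]
ee_rot: [3.141, -0.0, -1.422]
force: [-0.2, 0.3, -1.6]
opening: 56.3
```

Emit:
arm_command(
  motion=[
    {"x": 0.5, "y": 0, "z": 0, "roll": 0, "fingers": 40},
    {"x": 1.3, "y": 0, "z": 0, "roll": 0, "fingers": 40},
    {"x": 2.2, "y": 0, "z": 0, "roll": 0, "fingers": 40},
    {"x": 3.1, "y": 0, "z": 0, "roll": 0, "fingers": 40},
    {"x": 4.0, "y": 0, "z": 0, "roll": 0, "fingers": 40},
  ],
)

```text
clock: 14.92
tcp_pos: [462.9, 167.1, 192.2]
ee_rot: [-3.142, -0.0, -1.421]
force: [1.1, -0.7, -1.7]
opening: 55.9
```

Emit:
arm_command(
  motion=[
    {"x": 0.9, "y": 0, "z": 0, "roll": 0, "fingers": 40},
    {"x": 1.8, "y": 0.1, "z": 0, "roll": 0, "fingers": 40},
    {"x": 2.7, "y": 0.3, "z": 0, "roll": 0, "fingers": 40},
    {"x": 3.5, "y": 0.6, "z": 0, "roll": 0, "fingers": 40},
    {"x": 4.3, "y": 1.0, "z": 0, "roll": 0, "fingers": 40},
  ],
)

```text
clock: 15.33
tcp_pos: [449.5, -9.1, 192.2]
ee_rot: [-3.14, -0.0, -1.423]
force: [0.6, -0.3, -1.0]
opening: 56.0
```

Emit:
arm_command(
  motion=[
    {"x": 0.8, "y": 0.4, "z": 0, "roll": 0, "fingers": 40},
    {"x": 1.5, "y": 0.9, "z": 0, "roll": 0, "fingers": 40},
    {"x": 2.2, "y": 1.3, "z": 0, "roll": 0, "fingers": 40},
    {"x": 2.8, "y": 1.7, "z": 0, "roll": 0, "fingers": 40},
    {"x": 3.2, "y": 1.93, "z": 0, "roll": 0, "fingers": 40},
  ],
)

```text
clock: 15.75
tcp_pos: [389.2, -148.2, 192.1]
ee_rot: [3.139, -0.001, -1.426]
force: [0.0, 0.6, -0.9]
opening: 56.0
```

```bash
python3 - <<'E'
from h import *
grab('top');d=grab('wrist','w7.png'); s=get_state(); print(s['tcp_pos'],s['force'],s['opening'])
b=np.load('box.npz');print(b['M'].T@(s['tcp_pos'][:2]-b['o']))
E
```

```text
[ 389.39618919 -148.80832117  192.08448106] [ 0.219799    0.727813   -0.67083826] 55.87225387569902
[-43.62989328  13.44471753]
```

View pics/w7.png

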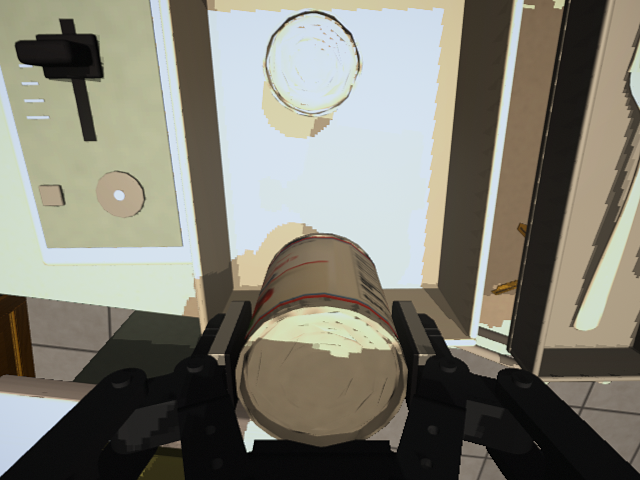

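Emit:
arm_command(
  motion=[
    {"x": 0, "y": 0, "z": 0.3, "roll": 0, "fingers": 40},
    {"x": 0, "y": 0, "z": 0.9, "roll": 0, "fingers": 40},
    {"x": 0, "y": 0, "z": 1.6, "roll": 0, "fingers": 40},
    {"x": 0, "y": 0, "z": 2.2, "roll": 0, "fingers": 40},
    {"x": 0, "y": 0, "z": 2.8, "roll": 0, "fingers": 40},
  ],
)

```text
clock: 16.27
tcp_pos: [392.6, -144.5, 79.2]
ee_rot: [-3.14, -0.0, -1.421]
force: [-0.6, 0.2, -1.9]
opening: 56.1
```

Emit:
arm_command(
  motion=[
    {"x": 0, "y": 0, "z": 0.2, "roll": 0, "fingers": 40},
    {"x": 0, "y": 0, "z": 0.35, "roll": 0, "fingers": 40},
    {"x": 0, "y": 0, "z": 0.45, "roll": 0, "fingers": 40},
    {"x": 0, "y": 0, "z": 0.54, "roll": 0, "fingers": 40},
    {"x": 0, "y": 0, "z": 0.58, "roll": 0, "fingers": 40},
  ],
)

```text
clock: 16.68
tcp_pos: [393.8, -145.6, 62.6]
ee_rot: [3.137, 0.001, -1.408]
force: [1.1, 0.3, -0.9]
opening: 56.1
```

```bash
python3 - <<'E'
from h import *
grab('top')
s=get_state(); print(s['tcp_pos'],s['joint_pos'],s['force'],s['ee_rot'])
E
```

```text
[ 393.69609519 -145.61804674   62.33060978] [ 0.2788214   0.82930645 -0.05658912  2.30201767  1.21385465  0.04563346
 -2.37888323] [-0.2205157   0.08986228 -1.31403681] [ 3.13669752e+00  9.77285985e-04 -1.40574532e+00]
```

Emit:
arm_command(
  motion=[
    {"x": 0, "y": -0.1, "z": -0.1, "roll": 0, "fingers": 40},
    {"x": 0, "y": -0.25, "z": -0.1, "roll": 0, "fingers": 40},
    {"x": 0, "y": -0.4, "z": -0.05, "roll": 0, "fingers": 40},
    {"x": 0, "y": -0.45, "z": 0, "roll": 0, "fingers": 40},
    {"x": 0, "y": -0.45, "z": 0, "roll": 0, "fingers": 40},
  ],
)

```text
clock: 17.15
tcp_pos: [411.6, -143.2, 62.4]
ee_rot: [3.137, 0.001, -1.409]
force: [-0.6, -0.0, -2.2]
opening: 56.3
```

Emit:
arm_command(
  motion=[
    {"x": 0, "y": 0, "z": 0.05, "roll": 0, "fingers": 40},
    {"x": 0, "y": 0, "z": 0.08, "roll": 0, "fingers": 40},
    {"x": 0, "y": 0, "z": 0.1, "roll": 0, "fingers": 40},
    {"x": 0, "y": 0, "z": 0.1, "roll": 0, "fingers": 40},
    {"x": 0, "y": 0, "z": 0.1, "roll": 0, "fingers": 40},
  ],
)

```text
clock: 17.57
tcp_pos: [410.3, -143.7, 58.7]
ee_rot: [3.135, 0.0, -1.41]
force: [-0.3, 0.1, -1.4]
opening: 56.1
```

Emit:
arm_command(
  motion=[
    {"x": 0, "y": 0, "z": 0.03, "roll": 0, "fingers": 40},
    {"x": 0, "y": 0, "z": 0.05, "roll": 0, "fingers": 40},
    {"x": 0, "y": 0, "z": 0.07, "roll": 0, "fingers": 40},
    {"x": 0, "y": 0, "z": 0.07, "roll": 0, "fingers": 40},
    {"x": 0, "y": 0, "z": 0.07, "roll": 0, "fingers": 40},
  ],
)

```text
clock: 17.98
tcp_pos: [410.5, -143.8, 55.9]
ee_rot: [3.136, 0.0, -1.41]
force: [0.1, 0.5, -1.7]
opening: 56.0
```

Emit:
arm_command(
  motion=[
    {"x": 0, "y": 0, "z": 0, "roll": 0, "fingers": 60},
    {"x": 0, "y": 0, "z": 0, "roll": 0, "fingers": 75},
    {"x": 0, "y": 0, "z": 0, "roll": 0, "fingers": 90},
    {"x": 0, "y": 0, "z": 0, "roll": 0, "fingers": 90},
    {"x": 0, "y": 0, "z": -0.2, "roll": 0, "fingers": 90},
  ],
)

```text
clock: 18.4
tcp_pos: [410.3, -143.4, 63.4]
ee_rot: [3.134, 0.0, -1.409]
force: [-0.4, -0.2, 0.2]
opening: 77.1
```

Emit:
arm_command(
  motion=[
    {"x": 0, "y": 0, "z": -0.6, "roll": 0, "fingers": 90},
    {"x": 0, "y": 0, "z": -1.4, "roll": 0, "fingers": 90},
    {"x": 0, "y": 0, "z": -2.3, "roll": 0, "fingers": 90},
    {"x": 0, "y": -0.4, "z": -3.1, "roll": 0, "fingers": 90},
    {"x": 0, "y": -0.6, "z": -4.0, "roll": 0, "fingers": 70},
  ],
)

```text
clock: 18.82
tcp_pos: [435.2, -139.5, 225.5]
ee_rot: [3.136, 0.002, -1.41]
force: [1.2, -1.2, -0.5]
opening: 66.3
```

```bash
python3 - <<'E'
from h import *
d=grab('wrist');d=grab('wrist','w8.png'); s=get_state(); print(s['tcp_pos'],s['opening'],s['ee_rot'],s['joint_pos'])
E
```

```text
[ 439.86082532 -139.42834941  228.5948256 ] 59.70915839640136 [-3.13581714e+00 -2.25584241e-03 -1.41050618e+00] [ 0.68140537  0.58835677 -0.74140775  2.04963578  0.60411629  0.72300221
 -1.85514532]
```

View pics/w8.png

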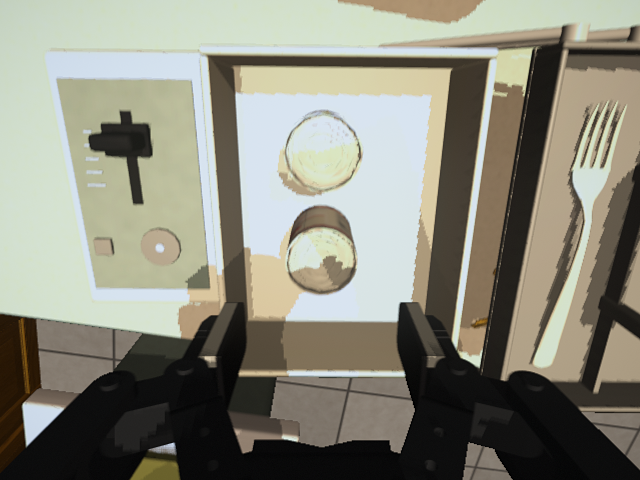

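Emit:
arm_command(
  motion=[
    {"x": 0.4, "y": 0, "z": -0.3, "roll": 0.13, "fingers": 50},
    {"x": 1.0, "y": 0.05, "z": -0.4, "roll": 0.13, "fingers": 50},
    {"x": 1.7, "y": 0.1, "z": -0.4, "roll": 0.13, "fingers": 50},
    {"x": 2.5, "y": 0.1, "z": -0.4, "roll": 0.13, "fingers": 50},
    {"x": 3.2, "y": 0.15, "z": -0.4, "roll": 0.13, "fingers": 50},
  ],
)

```text
clock: 19.33
tcp_pos: [449.2, -269.1, 239.2]
ee_rot: [3.135, -0.0, -1.422]
force: [0.2, -1.0, 0.4]
opening: 42.8
```

Emit:
arm_command(
  motion=[
    {"x": 0.7, "y": 0.05, "z": 0, "roll": 0, "fingers": 50},
    {"x": 1.3, "y": 0.1, "z": 0, "roll": 0, "fingers": 50},
    {"x": 1.8, "y": 0.1, "z": 0, "roll": 0, "fingers": 50},
    {"x": 2.1, "y": 0.1, "z": 0, "roll": 0, "fingers": 50},
    {"x": 2.14, "y": 0.1, "z": 0, "roll": 0, "fingers": 50},
  ],
)

```text
clock: 19.75
tcp_pos: [457.4, -355.5, 238.4]
ee_rot: [3.134, -0.0, -1.426]
force: [-0.4, 0.6, 0.6]
opening: 42.6
```

```bash
python3 - <<'E'
from h import *
grab('top');grab('top');s=get_state(); print(s['tcp_pos'],s['opening'],s['ee_rot'])
M=rot(s['ee_rot']);print(M.T@(np.array([462.5,-352.5,141.5])-s['tcp_pos'])/40)
E
```

```text
[ 457.90097617 -352.0377013   238.92590391] 42.63547823671591 [ 3.13442142e+00  1.52276931e-03 -1.42185354e+00]
[ 0.03219994 -0.12945083  2.43473568]
```

Emit:
arm_command(
  motion=[
    {"x": 0.03, "y": -0.13, "z": 0.4, "roll": 0, "fingers": 50},
    {"x": 0.03, "y": -0.13, "z": 1.0, "roll": 0, "fingers": 50},
    {"x": 0.03, "y": -0.13, "z": 1.5, "roll": 0, "fingers": 50},
    {"x": 0.03, "y": -0.13, "z": 2.0, "roll": 0, "fingers": 50},
    {"x": 0.03, "y": -0.13, "z": 2.4, "roll": 0, "fingers": 50},
  ],
)

```text
clock: 20.27
tcp_pos: [462.9, -350.6, 141.5]
ee_rot: [3.134, 0.003, -1.418]
force: [-0.5, -0.8, 0.2]
opening: 42.7
```

Emit:
arm_command(
  motion=[
    {"x": 0, "y": 0, "z": 0, "roll": 0, "fingers": 40},
    {"x": 0, "y": 0, "z": 0, "roll": 0, "fingers": 30},
    {"x": 0, "y": 0, "z": 0, "roll": 0, "fingers": 24},
    {"x": 0, "y": 0, "z": 0, "roll": 0, "fingers": 24},
    {"x": 0, "y": 0, "z": 0, "roll": 0, "fingers": 24},
  ],
)

```text
clock: 20.68
tcp_pos: [464.1, -352.9, 144.8]
ee_rot: [3.137, -0.001, -1.421]
force: [0.1, -0.3, 0.7]
opening: 20.4
```

Emit:
arm_command(
  motion=[
    {"x": -0.1, "y": 0, "z": -0.05, "roll": 0, "fingers": 24},
    {"x": -0.17, "y": 0, "z": -0.11, "roll": 0, "fingers": 24},
    {"x": -0.25, "y": 0, "z": -0.18, "roll": 0, "fingers": 24},
    {"x": -0.35, "y": 0, "z": -0.27, "roll": 0, "fingers": 24},
    {"x": -0.46, "y": 0, "z": -0.38, "roll": 0, "fingers": 24},
  ],
)

```text
clock: 21.1
tcp_pos: [460.9, -336.4, 159.8]
ee_rot: [3.136, -0.003, -1.423]
force: [1.4, -5.4, -0.3]
opening: 20.5
```

Force of about 5 N along the swing: the tray is being carried. Continue the arc.

Emit:
arm_command(
  motion=[
    {"x": -0.15, "y": 0, "z": -0.1, "roll": 0, "fingers": 24},
    {"x": -0.35, "y": 0, "z": -0.24, "roll": 0, "fingers": 24},
    {"x": -0.58, "y": 0, "z": -0.38, "roll": 0, "fingers": 24},
    {"x": -0.86, "y": 0, "z": -0.51, "roll": 0, "fingers": 24},
    {"x": -1.17, "y": 0, "z": -0.63, "roll": 0, "fingers": 24},
  ],
)

```text
clock: 21.52
tcp_pos: [454.2, -289.8, 185.6]
ee_rot: [3.137, -0.003, -1.423]
force: [-0.6, -2.6, 3.0]
opening: 20.2
```

Emit:
arm_command(
  motion=[
    {"x": -0.36, "y": 0, "z": -0.08, "roll": 0, "fingers": 24},
    {"x": -0.73, "y": 0, "z": -0.13, "roll": 0, "fingers": 24},
    {"x": -1.1, "y": 0, "z": -0.13, "roll": 0, "fingers": 24},
    {"x": -1.47, "y": 0, "z": -0.08, "roll": 0, "fingers": 24},
    {"x": -1.8, "y": 0, "z": 0, "roll": 0, "fingers": 24},
  ],
)

```text
clock: 21.93
tcp_pos: [443.1, -215.1, 184.9]
ee_rot: [3.137, 0.001, -1.42]
force: [0.9, -0.3, -0.1]
opening: 20.6
```

Emit:
arm_command(
  motion=[
    {"x": -0.3, "y": 0, "z": 0.11, "roll": 0, "fingers": 24},
    {"x": -0.56, "y": 0, "z": 0.25, "roll": 0, "fingers": 24},
    {"x": -0.8, "y": 0, "z": 0.39, "roll": 0, "fingers": 24},
    {"x": -1.0, "y": 0, "z": 0.52, "roll": 0, "fingers": 24},
    {"x": -1.14, "y": 0, "z": 0.65, "roll": 0, "fingers": 24},
  ],
)

```text
clock: 22.35
tcp_pos: [435.6, -169.1, 158.3]
ee_rot: [3.136, 0.003, -1.419]
force: [-0.1, 2.2, -0.5]
opening: 20.5
```

Emit:
arm_command(
  motion=[
    {"x": -0.12, "y": 0, "z": 0.11, "roll": 0, "fingers": 24},
    {"x": -0.22, "y": 0, "z": 0.2, "roll": 0, "fingers": 24},
    {"x": -0.3, "y": 0, "z": 0.28, "roll": 0, "fingers": 24},
    {"x": -0.37, "y": 0, "z": 0.34, "roll": 0, "fingers": 24},
    {"x": -0.43, "y": 0, "z": 0.38, "roll": 0, "fingers": 24},
  ],
)

```text
clock: 22.77
tcp_pos: [433.7, -155.4, 142.9]
ee_rot: [3.136, -0.0, -1.422]
force: [0.4, -1.6, 0.4]
opening: 20.6
```

Emit:
arm_command(
  motion=[
    {"x": 0, "y": 0, "z": 0, "roll": 0, "fingers": 35},
    {"x": 0, "y": 0, "z": 0, "roll": 0, "fingers": 45},
    {"x": 0, "y": 0, "z": -0.5, "roll": 0, "fingers": 45},
    {"x": 0, "y": 0, "z": -1.2, "roll": 0, "fingers": 45},
    {"x": 0, "y": 0, "z": -2.0, "roll": 0, "fingers": 45},
  ],
)

```text
clock: 23.18
tcp_pos: [433.1, -155.2, 223.3]
ee_rot: [3.133, 0.002, -1.422]
force: [0.7, -0.6, -0.6]
opening: 38.6
```

Emit:
arm_command(
  motion=[
    {"x": -0.7, "y": -0.3, "z": -0.3, "roll": 0, "fingers": 0},
    {"x": -1.5, "y": -0.6, "z": -0.5, "roll": 0, "fingers": 0},
    {"x": -2.3, "y": -0.9, "z": -0.5, "roll": 0, "fingers": 0},
    {"x": -2.9, "y": -1.2, "z": -0.5, "roll": 0, "fingers": 0},
    {"x": -3.2, "y": -1.4, "z": -0.5, "roll": 0, "fingers": 0},
  ],
)

```text
clock: 23.6
tcp_pos: [471.5, -16.5, 243.8]
ee_rot: [3.139, 0.002, -1.418]
force: [0.6, 0.1, 0.3]
opening: -0.1
```

```bash
python3 - <<'E'
from h import *
grab('top');grab('top');d=grab('wrist','w9.png'); s=get_state(); print(s['tcp_pos'],s['opening'],s['ee_rot'])
b=np.load('box.npz')
for n,x,y,z in(('fin0',70,160,90.5),('fin40',30,160,90.5),('key',-20,146,65),('hA',55,0,153),('hB',-55,0,153)):print(n,np.round(proj(d,[*(b['M']@[x,y]+b['o']),z])))
print(b['M'].T@(s['tcp_pos'][:2]-b['o']))
E
```

```text
[470.87151586 -19.45587023 243.00292341] 0.22643810963586855 [ 3.13645369e+00  1.88779715e-04 -1.41952511e+00]
fin0 [283. 201.]
fin40 [284. 252.]
key [304. 295.]
hA [540. 253.]
hB [510. 401.]
[ 56.18461093 129.23483011]
```

View pics/w9.png

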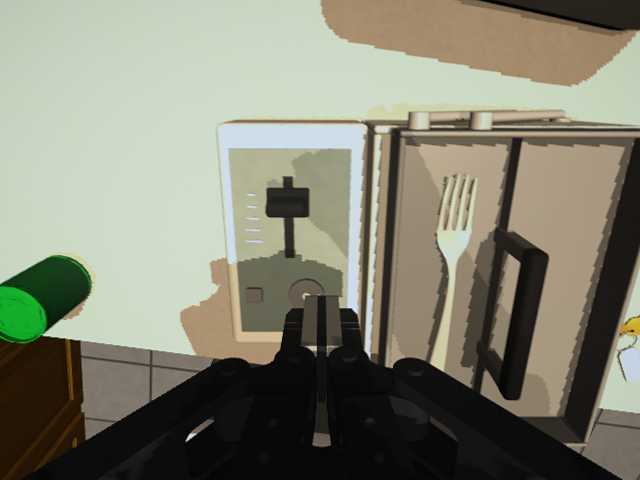

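Emit:
arm_command(
  motion=[
    {"x": -0.3, "y": -0.4, "z": 0, "roll": 0, "fingers": 0},
    {"x": -0.6, "y": -0.8, "z": 0.2, "roll": 0, "fingers": 0},
    {"x": -0.7, "y": -1.05, "z": 0.6, "roll": 0, "fingers": 0},
    {"x": -0.7, "y": -1.05, "z": 1.2, "roll": 0, "fingers": 0},
    {"x": -0.7, "y": -1.05, "z": 1.8, "roll": 0, "fingers": 0},
  ],
)

```text
clock: 24.17
tcp_pos: [508.1, 12.2, 169.9]
ee_rot: [3.137, -0.001, -1.424]
force: [-0.4, -0.8, -0.0]
opening: -0.1
```

Emit:
arm_command(
  motion=[
    {"x": 0, "y": 0, "z": 0.6, "roll": 0, "fingers": 0},
    {"x": 0, "y": 0, "z": 1.2, "roll": 0, "fingers": 0},
    {"x": 0, "y": 0, "z": 1.6, "roll": 0, "fingers": 0},
    {"x": 0, "y": 0, "z": 1.9, "roll": 0, "fingers": 0},
    {"x": 0, "y": 0, "z": 1.95, "roll": 0, "fingers": 0},
  ],
)

```text
clock: 24.58
tcp_pos: [505.4, 11.2, 90.5]
ee_rot: [3.131, -0.001, -1.424]
force: [-0.3, -0.4, -0.0]
opening: 0.0
```

```bash
python3 - <<'E'
from h import *
grab('top');grab('top');d=grab('wrist','w10.png'); s=get_state(); print(s['tcp_pos'],s['force'],s['ee_rot'])
b=np.load('box.npz');print(b['M'].T@(s['tcp_pos'][:2]-b['o']))
E
```

```text
[507.0973018   12.67010207  92.83905849] [-0.31918619 -0.04289404  0.22427179] [ 3.13582998e+00 -3.02507440e-04 -1.42277743e+00]
[ 96.78712591 155.61325766]
```

View pics/w10.png

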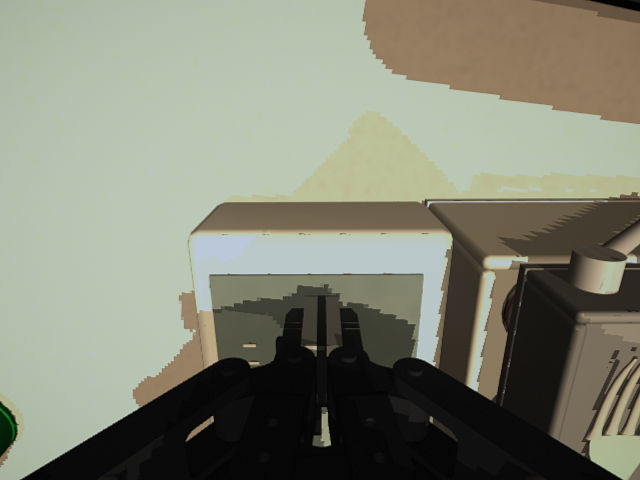

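Emit:
arm_command(
  motion=[
    {"x": 0, "y": 0, "z": 0.1, "roll": 0, "fingers": 0},
    {"x": 0, "y": 0, "z": 0.2, "roll": 0, "fingers": 0},
    {"x": 0, "y": 0.1, "z": 0.2, "roll": 0, "fingers": 0},
    {"x": 0, "y": 0.2, "z": 0.2, "roll": 0, "fingers": 0},
    {"x": 0, "y": 0.4, "z": 0.2, "roll": 0, "fingers": 0},
  ],
)

```text
clock: 25.15
tcp_pos: [491.4, 11.5, 84.8]
ee_rot: [3.137, 0.001, -1.422]
force: [1.4, -0.4, -0.2]
opening: 0.3
```

Emit:
arm_command(
  motion=[
    {"x": 0, "y": 0.15, "z": 0, "roll": 0, "fingers": 0},
    {"x": 0, "y": 0.3, "z": 0, "roll": 0, "fingers": 0},
    {"x": 0, "y": 0.45, "z": 0, "roll": 0, "fingers": 0},
    {"x": 0, "y": 0.6, "z": 0, "roll": 0, "fingers": 0},
    {"x": 0, "y": 0.7, "z": 0, "roll": 0, "fingers": 0},
  ],
)

```text
clock: 25.57
tcp_pos: [462.7, 7.2, 84.9]
ee_rot: [3.136, 0.0, -1.421]
force: [1.4, -0.6, -0.0]
opening: 0.1
```

Emit:
arm_command(
  motion=[
    {"x": 0, "y": 0.05, "z": 0, "roll": 0, "fingers": 0},
    {"x": 0, "y": 0.1, "z": 0, "roll": 0, "fingers": 0},
    {"x": 0, "y": 0.13, "z": 0, "roll": 0, "fingers": 0},
    {"x": 0, "y": 0.16, "z": 0, "roll": 0, "fingers": 0},
    {"x": 0, "y": 0.18, "z": 0, "roll": 0, "fingers": 0},
  ],
)

```text
clock: 25.98
tcp_pos: [457.5, 6.4, 84.9]
ee_rot: [3.138, 0.001, -1.421]
force: [5.2, 0.2, -2.3]
opening: 0.2
```

Force rose: at the end stop. A little more to make sure.

Emit:
arm_command(
  motion=[
    {"x": 0, "y": 0.03, "z": 0, "roll": 0, "fingers": 0},
    {"x": 0, "y": 0.05, "z": 0, "roll": 0, "fingers": 0},
    {"x": 0, "y": 0.06, "z": 0, "roll": 0, "fingers": 0},
    {"x": 0, "y": 0.06, "z": 0, "roll": 0, "fingers": 0},
    {"x": 0, "y": 0.06, "z": 0, "roll": 0, "fingers": 0},
  ],
)

```text
clock: 26.4
tcp_pos: [457.4, 6.4, 85.0]
ee_rot: [-3.141, 0.001, -1.422]
force: [7.6, 0.3, -4.7]
opening: 0.1
```

Emit:
arm_command(
  motion=[
    {"x": 0, "y": -0.2, "z": 0, "roll": 0, "fingers": 0},
    {"x": 0, "y": -0.4, "z": 0, "roll": 0, "fingers": 0},
    {"x": 0, "y": -0.4, "z": -0.6, "roll": 0, "fingers": 0},
    {"x": 0, "y": -0.4, "z": -1.4, "roll": 0, "fingers": 0},
    {"x": 0, "y": 0.2, "z": -2.0, "roll": 0, "fingers": 0},
  ],
)

```text
clock: 26.82
tcp_pos: [450.5, 6.2, 166.3]
ee_rot: [3.141, 0.003, -1.422]
force: [0.6, 0.8, 0.4]
opening: 0.2
```

Emit:
arm_command(
  motion=[
    {"x": 0.1, "y": 0.5, "z": 0, "roll": 0, "fingers": 0},
    {"x": 0.2, "y": 1.0, "z": 0, "roll": 0, "fingers": 0},
    {"x": 0.3, "y": 1.3, "z": 0, "roll": 0, "fingers": 0},
    {"x": 0.3, "y": 1.37, "z": 0, "roll": 0, "fingers": 0},
    {"x": 0.3, "y": 1.37, "z": 0, "roll": 0, "fingers": 0},
  ],
)

```text
clock: 27.23
tcp_pos: [393.1, -15.8, 165.2]
ee_rot: [3.134, -0.0, -1.421]
force: [0.4, -0.2, -0.6]
opening: -0.0
```

```bash
python3 - <<'E'
from h import *
b=np.load('box.npz')
grab('wrist');grab('wrist');d=grab('wrist','w11.png'); s=get_state(); print(s['tcp_pos'],s['force'],s['ee_rot'],s['joint_pos'])
print(b['M'].T@(s['tcp_pos'][:2]-b['o']))
for n,x,y,z in(('fin40',30,160,90.5),('key',-20,146,65),('tcp',*(b['M'].T@(s['tcp_pos'][:2]-b['o'])),65)):print(n,np.round(proj(d,[*(b['M']@[x,y]+b['o']),z])))
E
```

```text
[395.34622386 -14.68805906 165.12364739] [-0.32740059 -1.13342205 -0.31305555] [ 3.13707699e+00  1.08612977e-03 -1.42091105e+00] [ 0.27409633  0.61729708 -0.54889873  2.29274274  0.80357915  0.43109837
 -2.36647231]
[-17.79062793 145.18681402]
fin40 [292. 171.]
key [320. 245.]
tcp [321. 241.]
```

View pics/w11.png

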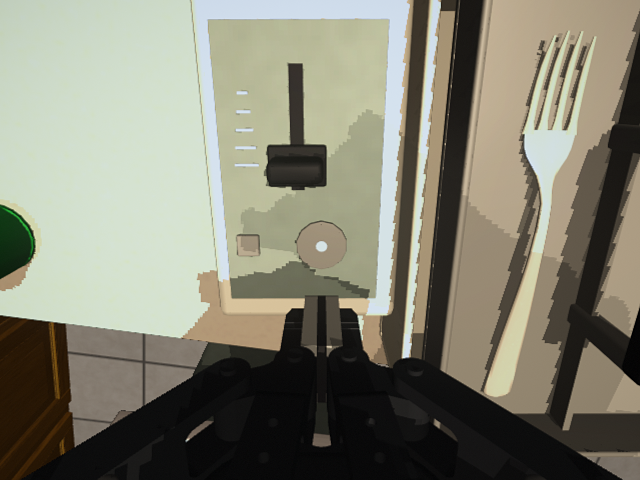

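Emit:
arm_command(
  motion=[
    {"x": 0, "y": 0.02, "z": 0.3, "roll": 0, "fingers": 0},
    {"x": 0, "y": 0.02, "z": 0.7, "roll": 0, "fingers": 0},
    {"x": 0, "y": 0.02, "z": 1.1, "roll": 0, "fingers": 0},
    {"x": 0, "y": 0.02, "z": 1.5, "roll": 0, "fingers": 0},
    {"x": 0, "y": 0.02, "z": 1.7, "roll": 0, "fingers": 0},
  ],
)

```text
clock: 27.8
tcp_pos: [393.8, -14.9, 95.7]
ee_rot: [3.136, 0.001, -1.42]
force: [0.9, 0.7, -0.5]
opening: 0.1
```

```bash
python3 - <<'E'
from h import *
b=np.load('box.npz')
grab('wrist');s=get_state(); print(s['tcp_pos'],s['force'],s['ee_rot'],s['joint_pos'])
print(b['M'].T@(s['tcp_pos'][:2]-b['o']))
E
```

```text
[393.54923347 -14.67795857  95.07933009] [-0.00992314  1.5081132  -1.4252306 ] [ 3.13440329e+00  2.95107582e-04 -1.41912615e+00] [ 1.47472545e-03  7.47378273e-01 -1.31225919e-01  2.36080129e+00
  1.10516506e+00  9.98261984e-02 -2.61795931e+00]
[-19.56611344 145.46417235]
```

Emit:
arm_command(
  motion=[
    {"x": 0, "y": 0, "z": -0.6, "roll": 0, "fingers": 0},
    {"x": 0, "y": 0, "z": -1.2, "roll": 1, "fingers": 0},
    {"x": 0, "y": 0, "z": -1.7, "roll": 2.2, "fingers": 0},
    {"x": 0, "y": 0, "z": -2.0, "roll": 3.4, "fingers": 0},
    {"x": 0, "y": 0, "z": -2.0, "roll": 4.6, "fingers": 0},
  ],
)

```text
clock: 28.27
tcp_pos: [395.3, -14.8, 179.5]
ee_rot: [3.14, 0.001, -1.828]
force: [-0.4, 0.4, -1.3]
opening: -0.2
```

```bash
python3 - <<'E'
from h import *
s=get_state(); print(s['tcp_pos'],s['ee_rot'],s['joint_pos'])
E
```

```text
[395.27944912 -14.80047664 179.4519405 ] [ 3.14013170e+00  1.11773882e-03 -1.82826526e+00] [ 0.22679535  0.57030482 -0.46579631  2.2840553   0.64250358  0.41374704
 -2.60275507]
```

Emit:
arm_command(
  motion=[
    {"x": 0, "y": 0, "z": 0, "roll": -1.1, "fingers": 0},
    {"x": 0, "y": 0, "z": 0, "roll": -2.3, "fingers": 0},
    {"x": 0, "y": 0, "z": 0, "roll": -3.4, "fingers": 0},
    {"x": 0, "y": 0, "z": 0, "roll": -4.6, "fingers": 0},
    {"x": 0, "y": 0, "z": 0, "roll": -5.7, "fingers": 0},
  ],
)

```text
clock: 28.68
tcp_pos: [394.1, -15.1, 177.6]
ee_rot: [3.137, 0.001, -1.32]
force: [0.3, 0.1, -0.1]
opening: -0.1
```

Emit:
arm_command(
  motion=[
    {"x": 0, "y": 0, "z": 0, "roll": -1.1, "fingers": 0},
    {"x": 0, "y": 0, "z": 0, "roll": -2.3, "fingers": 0},
    {"x": 0, "y": 0, "z": 0, "roll": -3.4, "fingers": 0},
    {"x": 0, "y": 0, "z": 0, "roll": -4.6, "fingers": 0},
    {"x": 0, "y": 0, "z": 0, "roll": -5.7, "fingers": 0},
  ],
)

```text
clock: 29.1
tcp_pos: [394.1, -15.1, 177.6]
ee_rot: [3.138, 0.003, -0.823]
force: [0.4, -0.1, -0.3]
opening: -0.1
```

Emit:
arm_command(
  motion=[
    {"x": 0, "y": 0, "z": 0, "roll": -1.1, "fingers": 0},
    {"x": 0, "y": 0, "z": 0, "roll": -2.3, "fingers": 0},
    {"x": 0, "y": 0, "z": 0, "roll": -3.4, "fingers": 0},
    {"x": 0, "y": 0, "z": 0, "roll": -4.6, "fingers": 0},
    {"x": 0, "y": 0, "z": 0, "roll": -5.7, "fingers": 0},
  ],
)

```text
clock: 29.52
tcp_pos: [394.1, -15.2, 177.7]
ee_rot: [3.14, 0.005, -0.326]
force: [0.4, -0.2, -0.5]
opening: 0.3
```

Emit:
arm_command(
  motion=[
    {"x": 0, "y": 0, "z": 0, "roll": -1.1, "fingers": 0},
    {"x": 0, "y": 0, "z": 0, "roll": -2.3, "fingers": 0},
    {"x": 0, "y": 0, "z": 0, "roll": -3.4, "fingers": 0},
    {"x": 0, "y": 0, "z": 0, "roll": -4.6, "fingers": 0},
    {"x": 0, "y": 0, "z": 0, "roll": -5.6, "fingers": 0},
  ],
)

```text
clock: 29.93
tcp_pos: [394.1, -15.3, 177.7]
ee_rot: [-3.141, 0.005, 0.163]
force: [0.8, 1.2, -0.3]
opening: 0.0
```

```bash
python3 - <<'E'
from h import *
s=get_state(); print(s['tcp_pos'],s['ee_rot'],s['joint_pos'])
E
```

```text
[394.11191314 -15.28048688 177.69565984] [-3.14094599  0.00488061  0.16285538] [ 0.54078286  0.71743631 -1.01264632  2.27114576  1.00122339  0.72181372
 -1.04283216]
```

Emit:
arm_command(
  motion=[
    {"x": 0, "y": 0, "z": 0.3, "roll": 0, "fingers": 0},
    {"x": 0, "y": 0, "z": 0.8, "roll": 0, "fingers": 0},
    {"x": 0, "y": 0, "z": 1.3, "roll": 0, "fingers": 0},
    {"x": 0, "y": 0, "z": 1.8, "roll": 0, "fingers": 0},
    {"x": 0, "y": 0, "z": 2.1, "roll": 0, "fingers": 0},
  ],
)

```text
clock: 30.35
tcp_pos: [393.6, -15.4, 92.1]
ee_rot: [-3.141, 0.006, 0.158]
force: [0.3, 0.2, 0.6]
opening: -0.4
```

```bash
python3 - <<'E'
from h import *
b=np.load('box.npz')
grab('wrist');d=grab('wrist');s=get_state(); print(s['tcp_pos'],s['ee_rot'],s['joint_pos'],s['force'])
print(b['M'].T@(s['tcp_pos'][:2]-b['o']))
E
```

```text
[392.94478167 -15.34562429  92.13554778] [-3.14070278  0.00759996  0.15815858] [ 0.42201498  0.87682772 -0.84246353  2.34145066  1.38098698  0.62259705
 -1.38578782] [-0.30090221  0.07639311  0.19493226]
[-20.2631777  144.89387337]
```

Emit:
arm_command(
  motion=[
    {"x": 0, "y": 0, "z": 0.08, "roll": 0, "fingers": 0},
    {"x": 0, "y": 0, "z": 0.14, "roll": 0, "fingers": 0},
    {"x": 0, "y": 0, "z": 0.2, "roll": 0, "fingers": 0},
    {"x": 0, "y": 0, "z": 0.24, "roll": 0, "fingers": 0},
    {"x": 0, "y": 0, "z": 0.26, "roll": 0, "fingers": 0},
  ],
)

```text
clock: 30.87
tcp_pos: [393.1, -15.7, 83.0]
ee_rot: [-3.141, 0.005, 0.158]
force: [-0.2, -0.2, 0.2]
opening: 0.4
```

Emit:
arm_command(
  motion=[
    {"x": 0, "y": 0, "z": 0.02, "roll": 0, "fingers": 0},
    {"x": 0, "y": 0, "z": 0.04, "roll": 0, "fingers": 0},
    {"x": 0, "y": 0, "z": 0.06, "roll": 0, "fingers": 0},
    {"x": 0, "y": 0, "z": 0.06, "roll": 0, "fingers": 0},
    {"x": 0, "y": 0, "z": 0.06, "roll": 0, "fingers": 0},
  ],
)

```text
clock: 31.28
tcp_pos: [392.8, -15.5, 80.4]
ee_rot: [-3.141, 0.006, 0.158]
force: [-1.1, -0.2, 0.5]
opening: -0.1
```

Emit:
arm_command(
  motion=[
    {"x": 0, "y": 0, "z": 0.02, "roll": 0, "fingers": 0},
    {"x": 0, "y": 0, "z": 0.04, "roll": 0, "fingers": 0},
    {"x": 0, "y": 0, "z": 0.06, "roll": 0, "fingers": 0},
    {"x": 0, "y": 0, "z": 0.06, "roll": 0, "fingers": 0},
    {"x": 0, "y": 0, "z": 0.06, "roll": 0, "fingers": 0},
  ],
)

```text
clock: 31.7
tcp_pos: [392.9, -15.6, 78.1]
ee_rot: [-3.141, 0.005, 0.158]
force: [-0.2, -0.2, 3.9]
opening: -0.1
```

Emit:
arm_command(
  motion=[
    {"x": 0, "y": 0, "z": 0.03, "roll": 0, "fingers": 0},
    {"x": 0, "y": 0, "z": 0.05, "roll": 0, "fingers": 0},
    {"x": 0, "y": 0, "z": 0.06, "roll": 0, "fingers": 0},
    {"x": 0, "y": 0, "z": 0.06, "roll": 0, "fingers": 0},
    {"x": 0, "y": 0, "z": 0.06, "roll": 0, "fingers": 0},
  ],
)

```text
clock: 32.12
tcp_pos: [392.9, -15.5, 76.5]
ee_rot: [3.141, 0.004, 0.159]
force: [-0.9, -1.1, 16.8]
opening: 0.3
```

Emit:
arm_command(
  motion=[
    {"x": 0, "y": 0, "z": 0, "roll": 0, "fingers": 0},
    {"x": 0, "y": 0, "z": -0.15, "roll": 0, "fingers": 0},
    {"x": 0, "y": 0, "z": -0.6, "roll": 0, "fingers": 0},
    {"x": 0, "y": 0, "z": -1.2, "roll": 0, "fingers": 0},
    {"x": 0, "y": 0, "z": -2.0, "roll": 0, "fingers": 0},
  ],
)

```text
clock: 32.53
tcp_pos: [392.1, -15.5, 155.4]
ee_rot: [-3.14, 0.009, 0.159]
force: [0.6, -0.2, 0.4]
opening: 0.1
```

Emit:
arm_command(
  motion=[
    {"x": 0, "y": 0, "z": -0.6, "roll": 0, "fingers": 0},
    {"x": 0, "y": 0, "z": -1.3, "roll": 0, "fingers": 0},
    {"x": 0, "y": 0, "z": -2.0, "roll": 0, "fingers": 0},
    {"x": 0, "y": 0, "z": -2.4, "roll": 0, "fingers": 0},
    {"x": 0, "y": 0, "z": -2.4, "roll": 0, "fingers": 0},
  ],
)

```text
clock: 32.95
tcp_pos: [395.4, -14.9, 254.1]
ee_rot: [3.141, 0.0, 0.157]
force: [0.3, 0.3, 0.0]
opening: -0.2
```

```bash
python3 - <<'E'
from h import *
grab('side','s12.png');grab('wrist','w12.png');s=get_state();print(s['tcp_pos'],s['force'],s['clock'])
a=cv2.imread('pics/s12.png')[130:430,40:];w=cv2.imread('pics/w12.png')[:300]
cv2.imwrite('pics/c12.png',np.vstack([cv2.copyMakeBorder(a,0,0,0,40,cv2.BORDER_CONSTANT),w]))
E
```

```text
[393.7716808  -15.90706106 251.50484062] [ 0.20389858  0.19168761 -0.42766646] 33.05
```

View pics/c12.png

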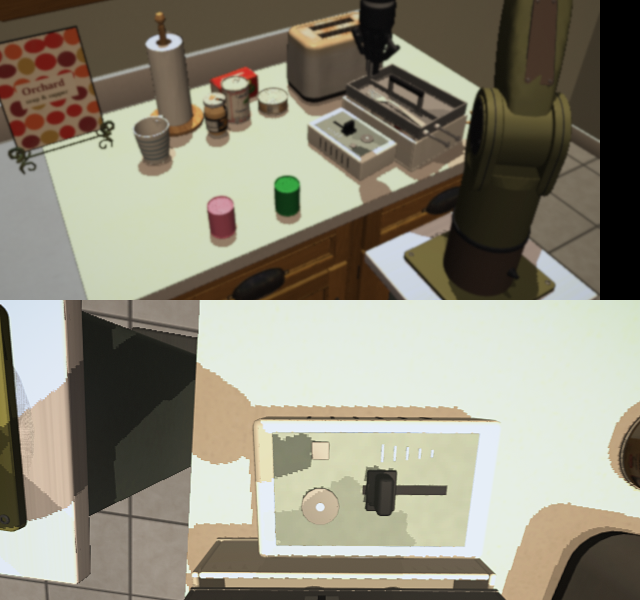

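```bash
python3 -c "
from bench import *
print(job_done())"
```

```text
the job is handed in; nothing more can be done
None
```

The cool box is packed and handed in at about 33 s on the robot clock. No verdict was reported.

- **Packing:** I swung the tray fully over to the side and stood both small tins upright in the compartment. Then I swung the tray back down, with the fork still in it. I saw no garlic bulb or stopper in any picture, so I took them as absent.
- **Slide:** I pushed it to the front until it stopped moving, with the contact force up to about 8 N. A later picture shows it at the front end of its slot.
- **Round key:** I pressed it last for about half a second, and the force reached about 17 N. That is probably its hard stop, met slowly rather than rammed. The small square key was not touched.
- **Last pictures:** These show the slide at the front and the tray down. The mug, flat tin, honey jar and the pink and green tins are where they were, and the arm is clear of everything. A picture taken just before the tray went down shows both tins upright. After that they can't be seen.

Two moves needed correcting:
- **Second tin:** The arm reached a wrist limit while lowering it, so I set it down about 18 mm farther back.
- **First approach to the key:** The wrist ran close to its limits, so I backed off, turned the gripper about a quarter turn and came down again.

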